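Cull the distance pieces and button up the case

TASK

Check the batch of aluminium distance pieces on the black mat by their shape: lay the sound, full-length straight rectangular ones in the open grey case and cull every chipped, short or bent one into the steel scrap tray. When the whole batch is sorted, shut the case's lid fully, and only then turn the turnbutton square across the lid's edge to secure it. Leave the loupe, screwdriver and bottle where they are.

Things in the scene. Friction and masses are not known exactly. Their poses are not given: they have to be found in the camera images.
- mat: Thin black rubber inspection mat, 215 (x) x 220 (y) x 2 mm, fixed to the bench; origin at the centre of its underside. The batch starts on it.
- case: Grey plastic transit case fixed to the bench: open box, outside 140 (x) x 180 (y) x 34 mm high, walls and floor 5 mm thick, origin at the centre of its underside. The lid is hinged on its +x wall (the far side). On its -x side (the near side) stands a 30 x 30 mm block, 39 mm high, that carries the turnbutton.
- scrap_tray: Open rectangular sheet-steel tray, fixed to the bench, for scrap: outside 170 (x) x 110 (y) x 26 mm high, walls and floor 3 mm; origin at the centre of its underside.
- good_0: A sound distance piece: plain rectangular block 46 (x) x 20 (y) x 16 mm with two small screw holes in its top, one near each end. Plain aluminium, 16 mm thick (z); origin at the centre of the underside. Starts loose on the mat; may be absent (None).
- good_1: A sound distance piece: plain rectangular block 46 (x) x 20 (y) x 16 mm with two small screw holes in its top, one near each end. Plain aluminium, 16 mm thick (z); origin at the centre of the underside. Starts loose on the mat; may be absent (None).
- good_2: A sound distance piece: plain rectangular block 46 (x) x 20 (y) x 16 mm with two small screw holes in its top, one near each end. Plain aluminium, 16 mm thick (z); origin at the centre of the underside. Starts loose on the mat; may be absent (None).
- chipped_0: A faulty distance piece with a broken-off corner: 46 (x) x 20 (y) mm outline as a sound one, but the corner at +x, +y is missing over 16 mm of length and 10 mm of width; one hole. It is full width from x = -23 to +7 mm. Plain aluminium, 16 mm thick (z); origin at the centre of the underside. Starts loose on the mat; may be absent (None).
- chipped_1: A faulty distance piece with a broken-off corner: 46 (x) x 20 (y) mm outline as a sound one, but the corner at +x, +y is missing over 16 mm of length and 10 mm of width; one hole. It is full width from x = -23 to +7 mm. Plain aluminium, 16 mm thick (z); origin at the centre of the underside. Starts loose on the mat; may be absent (None).
- short: A faulty distance piece, cut short: 28 (x) x 20 (y) mm instead of 46 x 20, one hole. Plain aluminium, 16 mm thick (z); origin at the centre of the underside. Starts loose on the mat; may be absent (None).
- bent: A faulty distance piece, kinked sideways in the middle: two halves 25 mm long, 20 mm wide meet at the origin at 0.44 rad (25 degrees), both ends swung toward -y; 50 mm long (x), 23 mm across when pinched along y in the middle. Plain aluminium, 16 mm thick (z); origin at the centre of the underside. Starts loose on the mat; may be absent (None).
- lid (a joint): Hinge of the case's lid: 0 = shut (lying on the rim), grows as it opens, about 1.57 = upright, stops at 1.95 leaning back. Open, it reaches 175 mm above the bench. Starts open. Stiff hinge: it stays where left; about 3 N at its free edge moves it. A flat plate 140 x 180 x 6 mm without handle, shut by pushing its outer face.
- lid_hinge (a point): Point on the lid's hinge line, middle of the far wall's top, 34 mm above the bench; the hinge line runs along the case's y. The lid's underside leaves from this line.
- lid_edge (a point): Middle of the lid's free edge, on its outer face, 140 mm from the hinge line (moves with the lid).
- turnbutton (a joint): Pivot of the steel turnbutton about the vertical: 0 = its bar lies along the case's y, clear of the lid; grows counter-clockwise seen from above; 1.57 = its bar points along the case's x, across the lid's near edge; stops at 1.62. Slight friction; stays where left; starts between 0 and 0.3.
- button_grip (a point): On the turnbutton's pivot axis, 58 mm above the bench, in the middle of its grip fin. The bar is 60 x 12 mm, its top 46 mm above the bench (shut lid's top: 40 mm); the fin on it is 34 mm long along the bar, 9 mm thick, from 46 to 68 mm above the bench. Its x axis runs along the fin's thickness.
- loupe: Black eye loupe, 37 mm across, 32 mm high, a bystander behind the work.
- screwdriver: Small screwdriver with a yellow ring, 110 mm long, lying behind the work, a bystander.
- bottle: Small white plastic bottle, 45 mm across, 83 mm high, standing behind the work, a bystander.
There are look-alikes about, which are no part of the job. What is shaped like the short but orange is not meant.

How it is judged:
By the outcome, as a careful person would: the job done as asked, in the order asked, and still so for the second after the job is handed in, with the robot touching nothing.
Of good_0, good_1, good_2 only 2 to 3 are there at a start; the rules pass over those that are not, and their reading is None.
Of chipped_0, chipped_1, short, bent only 3 to 4 are there at a start; the rules pass over those that are not, and their reading is None.
At some moment in a run one of good_0, good_1, good_2, chipped_0, chipped_1, short, bent may be knocked a few centimetres aside while the robot is not near it.
Once in a run the grip may slacken for a moment while it holds something.
It also fails if it takes over 210 s, if anything falls off the work surface, if the arm or the gripper's body presses on something with over 40 N, if the wrist force passes 120 N, or if a joint passes its speed limit or range.

ROBOT

A 7-joint arm with a two-finger parallel gripper is mounted at the origin on a cart in front of the work surface, level with it; the furniture and walls round the work are solid. World frame = base frame: x ahead of the robot, y to its left, z up, the work surface at z = 0. Lengths are in m, angles in rad, forces in N, time in s.
With the tool pointing down it reaches from about 0.425 to 0.925 m from the base axis. Payload 6.8 kg.
Tool frame: the origin (TCP) lies at the very end of the fingers, on their centre line; the grasp point (between the pads) lies 19 mm behind it; z points along the fingers, y is the line along which they close (so a half turn about z gives the same grasp; the last joint's range is limited). The gripper opens to 85 mm and grips with 20 to 120 N. Pads are 22 mm wide; open, the fingers measure 114 mm over their backs; the gripper's body (76 mm by 85 mm) begins 54 mm behind the grasp point. The pads swing forward as they close: fully open they stand 13 mm farther back than shut.
Start: joints at [1.232, 0.477, 0.022, 1.555, -0.011, 1.109, -0.083], TCP at [0.154, -0.657, 0.231] pointing down, gripper open.
Joint ranges: [-2.96, 2.96], [-0.34, 2.1], [-1.41, 1.46], [0.24, 2.44], [-1.37, 4.51], [0.17, 1.92], [-2.96, 2.96]. Speed limits (rad/s): [2.39, 2.39, 3.14, 3.14, 3.14, 3.14, 3.14].

INTERFACE

Orientations are given as a unit quaternion [w, x, y, z].
In Python, from station import bot gives the robot as it stands.
- The arm moves only by the tool jog_arm, never from a script. Its argument "motion" is a list of rows, each a list of 7 numbers: the turn, a rotation vector about the tool's x, y, z in rad, then the shift along the tool's x, y, z in mm, then the finger opening in mm, from 0 to 85.4. A call has 1 to 10 rows; each row is the pose to reach, as a shift and turn from the pose commanded when the call began, along the tool's axes at that moment; what a row does not reach only later rows make up. A row lasts 1/8 s, in which the tool goes at most 62.5 mm and 10.7 degrees, less where a joint would pass 70% of its speed; a pose out of reach is approached as far as the arm can. A call with a gripper value outside its range is refused whole. The fingers move at their own pace and stop on an object; "grip_force" is the grip in N (left out, the last holds). Time passes only in rows, so rows that repeat a pose let the fingers close. It gives the time, the measured TCP pose, the force, the opening and the grip force at its end, in the units of the state.
- bot.get_obs(): the state, without advancing time (a new reading comes with each control period).
- bot.read_camera(name): name is "side" or "top" or "wrist"; returns a dict with "pixels" (480x640x3 uint8, red, green, blue), "camera_matrix" (3x3 intrinsics, pixels), "T" (4x4, takes a point from camera to world coordinates); the wrist camera has in their place "tool_from_camera" (4x4, takes a point from camera to tool coordinates, whose origin is the TCP and whose axes are the flange's). Camera axes: x right, y down, z forward; pixel columns grow to the right and rows downward; lengths in m; the calibration is good to about 2 mm. The wrist camera is an equidistant fisheye: a pixel r from the principal point sees the ray r / f radians off the axis. A picture is of the moment at which its call begins: read the wrist's pose just before it. There is no depth.
- bot.hand_in(): hands the job in; it is judged then, once.
Trained networks look in a picture, given as the dict that the camera call returned (one of the last four; its "shot" number tells which), for a name from the list of things; names that differ only in an ending like _2 or _b are one class to them, and where a whole thing is asked for, a point or a joint stands for the part that bears it (a point fixed in the world has none). Each returns a list of dicts, best first, with "score" (0 to 1); they miss things now and then, are a little off and sometimes report something else, mostly with a low value. They report only what shows in the picture. A call takes as long as a camera call. They do not tell look-alikes from the thing itself.
- bot.spot_in(thing, picture): "xy" ([column, row] in pixels, amid what is visible of it).
- bot.tip_of(thing, picture): "xy" ([column, row] in pixels: a listed point, or the origin of a listed thing).
The state is a dict: "t": time; "q": joint angles; "joint_vel": joint speeds; "joint_torque": joint torques, N m; "eef_pos": TCP position; "tool_rot": TCP orientation; "contact_force": force on the tool from outside, world axes, zero at the start; "torque": the same for the moment, N m; "gripper_width": opening from 0.0 (shut) to 1.0 (fully open); "grasp_force": force on a finger pad.
Only numpy, scipy, OpenCV 4.12 (cv2) and the standard library are available. Lean on these libraries where they do the work, as an engineer would, in place of code of your own. Each camera call takes 0.05 s, during which the arm holds its last target. There are 200 camera calls.

## Working session

There is one attempt and no reset: what is moved stays moved. The work goes in short steps, Python scripts to look and compute and a tool call to move; the robot and the scene stay as the last step left them, time stands still between calls to the robot, and variables do not carry over. Pictures are saved under pics/ and viewed, at most 14 in all, crops included, and the job is handed in when it is done.

Besides the shell and the picture viewer there is one more tool, called after "Emit:" as name(argument=value, ...), one argument or row to a line, values as JSON. jog_arm: Moves the arm, as the interface text tells. Its arguments: {"type":"object","properties":{"motion":{"type":"array"},"grip_force":{"type":"number"}},"required":["motion"]}

```bash
mkdir -p pics; cat > h.py <<'E'
import numpy as np, cv2
from scipy.spatial.transform import Rotation as R
from station import bot
def px2w(p,xy,z):
    K=p["camera_matrix"];T=np.array(p["T"])
    d=T[:3,:3]@np.linalg.inv(K)@np.array([xy[0],xy[1],1.]);o=T[:3,3]
    return o+d*(z-o[2])/d[2]
def save(n,im): cv2.imwrite(f"pics/{n}.png",cv2.cvtColor(im,cv2.COLOR_RGB2BGR))
E
python3 - <<'E'
from h import *
o=bot.get_obs();print(o)
for n in("top","side"):
    p=bot.read_camera(n);save(n+"0",p["pixels"]);print(n,np.round(p["T"],3).tolist(),p["camera_matrix"].tolist() if hasattr(p["camera_matrix"],'tolist') else p["camera_matrix"])
    for t in["good_0","chipped_0","short","bent","case","scrap_tray","mat","lid_hinge","lid_edge","button_grip","turnbutton"]:
        for f in (["tip_of"]):
            print(t,[(np.round(d["xy"]).tolist(),round(d["score"],2)) for d in getattr(bot,f)(t,p)][:5])
E
```

```text
{'t': 0.0, 'q': array([ 1.23190594,  0.47779941,  0.02237126,  1.55643828, -0.01147213,
        1.1092899 , -0.08311776]), 'joint_vel': array([ 0.00012142,  0.00062901,  0.00060047, -0.0006088 ,  0.00153625,
        0.00108139,  0.00027413]), 'joint_torque': array([-8.53833808e-05, -5.96443248e+01,  1.60786349e+00, -2.81198305e+01,
        1.24899988e-02,  9.34486248e-03,  2.72736764e-05]), 'eef_pos': array([ 0.15423067, -0.65654701,  0.23033236]), 'tool_rot': array([-8.83100936e-04,  9.93349622e-01,  1.15133458e-01, -1.89656851e-04]), 'contact_force': array([-0.29470872,  0.49726693,  0.59331045]), 'torque': array([-0.05459368,  0.01108035,  0.01850273]), 'grasp_force': 0.0, 'gripper_width': 0.9971339731639591}
top [[-0.019, -0.992, 0.121, 0.45], [-1.0, 0.021, 0.008, -0.063], [-0.01, -0.121, -0.993, 1.253], [0.0, 0.0, 0.0, 1.0]] [[475.6681331602799, 0.0, 317.67205576027123], [0.0, 475.6681331602799, 236.71782587348386], [0.0, 0.0, 1.0]]
good_0 [([376.0, 291.0], 0.7), ([324.0, 288.0], 0.66), ([378.0, 265.0], 0.59)]
chipped_0 [([378.0, 240.0], 0.64), ([354.0, 266.0], 0.45)]
short [([325.0, 267.0], 0.57), ([284.0, 306.0], 0.4)]
bent [([353.0, 292.0], 0.72)]
case [([237.0, 263.0], 0.96), ([329.0, 199.0], 0.44), ([435.0, 242.0], 0.42)]
scrap_tray [([436.0, 244.0], 0.78)]
mat [([348.0, 262.0], 0.96)]
lid_hinge [([228.0, 235.0], 0.9)]
lid_edge [([220.0, 210.0], 0.6), ([376.0, 239.0], 0.46)]
button_grip [([233.0, 292.0], 0.6)]Traceback (most recent call last):
  File "<stdin>", line 7, in <module>
ValueError: it knows: bent, bottle, button_grip, case, chipped, good, lid_edge, lid_hinge, loupe, mat, scrap_tray, screwdriver, short
```

```bash
python3 - <<'E'
from h import *
p=bot.read_camera("side");save("side0",p["pixels"]);print(np.round(p["T"],3).tolist())
p=bot.read_camera("top")
c=p["pixels"][170:345,170:500]
save("topc",cv2.resize(c,(792,420),interpolation=cv2.INTER_CUBIC))
for t in["case","scrap_tray","mat","lid_hinge","button_grip"]:
    xy=bot.tip_of(t,p)[0]["xy"];print(t,px2w(p,xy,{"lid_hinge":.034,"button_grip":.058}.get(t,0)).round(3))
E
```

```text
[[0.852, -0.29, 0.436, 0.204], [-0.523, -0.505, 0.687, -0.641], [0.021, -0.813, -0.582, 0.579], [0.0, 0.0, 0.0, 1.0]]
case [0.542 0.158 0.   ]
scrap_tray [ 0.703 -0.084  0.   ]
mat [ 0.536 -0.137  0.   ]
lid_hinge [0.607 0.178 0.034]
button_grip [0.458 0.161 0.058]
```

View pics/topc.png

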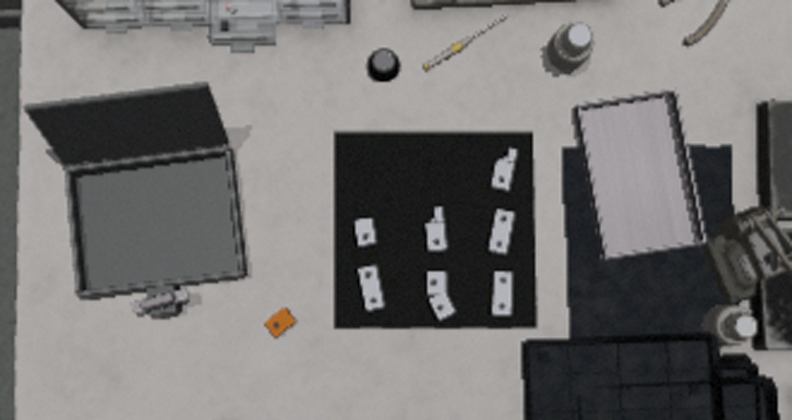

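View pics/side0.png

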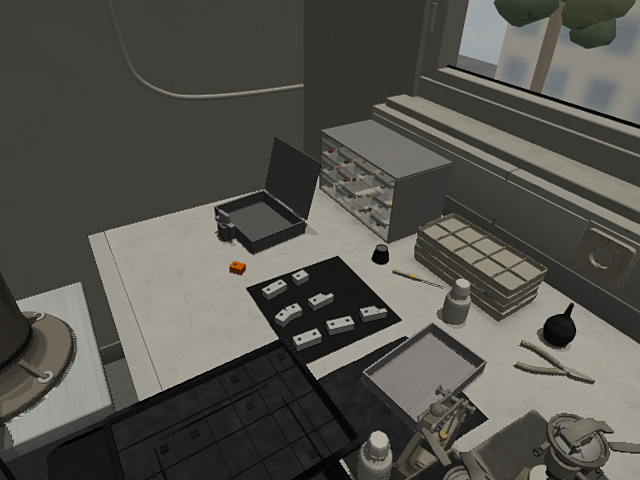

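The top crop (px×2.4) shows seven aluminium pieces:

| Piece | Crop px |
|---|---|
| good | (371,288), (502,293), (502,232) |
| chipped | (436,230), (505,170) |
| short | (365,232) |
| bent | (440,296) |

The orange look-alike at (281,322) is off the mat, so I'll ignore it. The case is open on the left, and the button fin is at (163,302). The tray is centred at (639,176). Next I'll measure poses by segmentation.

```bash
cat >> h.py <<'E'
def pieces(p,z=.018,box=(170,345,170,500)):
    """bright blobs on the black mat: list of (centre xyz, yaw of long side, L, W, centroid)"""
    r0,r1,c0,c1=box;k=6
    g=cv2.cvtColor(p["pixels"],cv2.COLOR_RGB2GRAY)[r0:r1,c0:c1]
    g=cv2.resize(g,None,fx=k,fy=k,interpolation=cv2.INTER_CUBIC)
    m=(g>120).astype(np.uint8)
    out=[]
    for c in cv2.findContours(m,cv2.RETR_EXTERNAL,cv2.CHAIN_APPROX_NONE)[0]:
        q=np.array([px2w(p,((u+.5)/k-.5+c0,(v+.5)/k-.5+r0),z)[:2] for u,v in c[:,0]],np.float32)
        if not 2e-4<cv2.contourArea(q)<1.2e-3: continue
        (cx,cy),(w,h),a=cv2.minAreaRect(q*1000)
        a=np.deg2rad(a)+(np.pi/2 if h>w else 0); a=(a+np.pi/2)%np.pi-np.pi/2
        M=cv2.moments(q*1000);o=[M["m10"]/M["m00"],M["m01"]/M["m00"]]
        out.append((np.round([cx,cy]),round(a,2),round(max(w,h)),round(min(w,h)),np.round(o)))
    return out
def rows(wps,pos=None,rot=None):
    """world waypoints (x,y,z mm, tool yaw) -> jog shift/turn from present pose; yaw 0: tool x = world x"""
    o=bot.get_obs();r=R.from_quat(np.roll(o["tool_rot"],-1))
    for x,y,z,a in wps:
        t=R.from_euler('z',a)*R.from_quat([1,0,0,0])
        d=r.inv()*t;s=r.inv().apply(np.array([x,y,z])-o["eef_pos"]*1000)
        print((x,y,z,a),d.as_rotvec().round(3),s.round(0))
E
python3 - <<'E'
from h import *
p=bot.read_camera("top")
for q in pieces(p):print(*q)
f=lambda x,y:(x/2.4+170,y/2.4+170)
for n,z,L in(("case",.034,[(78,297),(247,277),(232,150),(68,168)]),("tray",.026,[(575,108),(672,95),(704,243),(605,258)])):
    w=np.array([px2w(p,f(*a),z) for a in L]);print(n,w.round(3).tolist(),w.mean(0))
for t in["case","scrap_tray"]:print([(d["xy"],px2w(p,d["xy"],0)) for d in bot.tip_of(t,p)])
for t in["good","chipped","bent","short"]:print(t,[(px2w(p,d["xy"],0).round(3)) for d in bot.tip_of(t,p)])
rows([(154,-657,330,0),(540,-140,300,0)])
E
```

```text
[ 429. -454.] -1.12 42 14 [ 432. -457.]
[774. 212.] 1.55 80 26 [776. 209.]
case [[0.459, 0.243, 0.034], [0.477, 0.063, 0.034], [0.613, 0.078, 0.034], [0.597, 0.255, 0.034]] [0.53641624 0.15966963 0.034     ]
tray [[0.652, -0.295, 0.026], [0.665, -0.4, 0.026], [0.503, -0.426, 0.026], [0.489, -0.32, 0.026]] [ 0.57739559 -0.36018278  0.026     ]
[([238.1, 263.6], array([0.53636595, 0.15793758, 0.        ])), ([405.4, 190.5], array([ 0.72345995, -0.29113693,  0.        ])), ([379.0, 263.2], array([ 0.5299441 , -0.21362193,  0.        ]))]
[([435.1, 240.1], array([ 0.58807631, -0.36395289,  0.        ]))]
good [array([ 0.469, -0.073,  0.   ]), array([ 0.525, -0.215,  0.   ]), array([ 0.458, -0.209,  0.   ])]
chipped [array([ 0.593, -0.218,  0.   ]), array([ 0.529, -0.144,  0.   ])]
bent [array([ 0.46 , -0.138,  0.   ])]
short [array([0.429, 0.031, 0.   ]), array([ 0.527, -0.068,  0.   ])]
(154, -657, 330, 0) [ 0.    -0.     0.231] [ -0.  -0. -99.]
(540, -140, 300, 0) [ 0.    -0.     0.231] [ 494. -415.  -69.]
```

```bash
sed -i 's/RETR_EXTERNAL/RETR_LIST/' h.py; python3 - <<'E'
from h import *
p=bot.read_camera("top")
for q in pieces(p):print(*q)
E
```

```text
[428.  30.] -0.95 32 21 [428.  30.]
[ 428. -454.] -1.12 42 15 [ 432. -457.]
[ 455. -208.] -0.04 46 20 [ 455. -209.]
[ 456. -141.] 0.22 52 23 [ 456. -141.]
[464. -68.] 0.18 46 20 [464. -68.]
[525. -63.] 0.18 28 20 [524. -62.]
[ 522. -210.] -0.23 46 20 [ 522. -210.]
[ 526. -138.] 0.09 46 20 [ 523. -140.]
[ 591. -215.] -0.25 45 20 [ 587. -215.]
[707. -87.] -0.02 39 38 [707. -86.]
[755.  88.] -0.69 18 17 [755.  87.]
[775.  -6.] 1.55 61 10 [776.  -5.]
[774. 212.] 1.55 79 26 [776. 209.]
```

Emit:
jog_arm(
  motion=[
    [0, 0, 0.1, 0, 0, -60, 85],
    [0, 0, 0.231, 0, 0, -100, 85],
    [0, 0, 0.231, 44, -37, -100, 85],
    [0, 0, 0.231, 88, -74, -100, 60],
    [0, 0, 0.231, 132, -111, -100, 50],
    [0, 0, 0.231, 176, -148, -100, 50],
    [0, 0, 0.231, 220, -185, -100, 50],
    [0, 0, 0.231, 264, -222, -100, 50],
    [0, 0, 0.231, 308, -259, -100, 50],
    [0, 0, 0.231, 352, -296, -100, 50],
  ],
)

```text
t: 2.55
eef_pos: [0.4303, -0.2869, 0.3316]
tool_rot: [0.0, 1.0, -0.0, 0.0]
contact_force: [1.2, -0.4, -0.4]
gripper_width: 0.583
grasp_force: 0.0
```

Seven pieces, all consistent with the networks. I'll approach the far chipped piece at (591,-215) and take a close wrist look.

Emit:
jog_arm(
  motion=[
    [0, 0, 0, 40, -20, 20, 50],
    [0, 0, 0, 80, -40, 60, 50],
    [0, 0, 0, 120, -60, 100, 50],
    [0, 0, 0, 153, -74, 150, 50],
    [0, 0, 0, 153, -74, 160, 50],
  ],
  grip_force=60,
)

```text
t: 3.18
eef_pos: [0.5824, -0.2113, 0.1673]
tool_rot: [-0.002, 1.0, 0.002, -0.003]
contact_force: [-0.3, -0.1, 0.1]
gripper_width: 0.585
grasp_force: 0.0
```

```bash
python3 - <<'E'
from h import *
o=bot.get_obs();p=bot.read_camera("wrist")
print(o["eef_pos"],{k:np.round(v,3).tolist() for k,v in p.items() if k not in("pixels","shot")})
K=np.array(p["camera_matrix"]);Tc=np.array(p["tool_from_camera"]);r=R.from_quat(np.roll(o["tool_rot"],-1))
save("w1",p["pixels"])
for t in["good","chipped","bent","short"]:
    for d in bot.tip_of(t,p):
        v=(np.array(d["xy"])-K[:2,2])/K[0,0];th=np.hypot(*v);c=np.r_[v/th*np.sin(th),np.cos(th)]
        dw=r.apply(Tc[:3,:3]@c);ow=r.apply(Tc[:3,3])+o["eef_pos"]
        print(t,d["score"],np.round(d["xy"]),(1000*(ow+dw*(.010-ow[2])/dw[2])).round())
E
```

```text
[ 0.5823561  -0.21130834  0.16725026] {'camera_matrix': [[371.648, 0.0, 314.317], [0.0, 371.648, 241.482], [0.0, 0.0, 1.0]], 'tool_from_camera': [[-0.001, -0.952, -0.305, 0.077], [1.0, -0.001, -0.0, -0.0], [-0.0, -0.305, 0.952, -0.143], [0.0, 0.0, 0.0, 1.0]]}
good 0.96 [311. 342.] [ 461. -208.   10.]
good 0.74 [174. 330.] [469. -71.  10.]
good 0.67 [314. 282.] [ 525. -210.   10.]
chipped 0.75 [235. 278.] [ 528. -139.   10.]
chipped 0.74 [316. 204.] [ 595. -212.   10.]
short 0.8 [102. 353.] [430.  28.  10.]
short 0.59 [155. 280.] [524. -60.  10.]
short 0.59 [170. 330.] [469. -67.  10.]
```

View pics/w1.png

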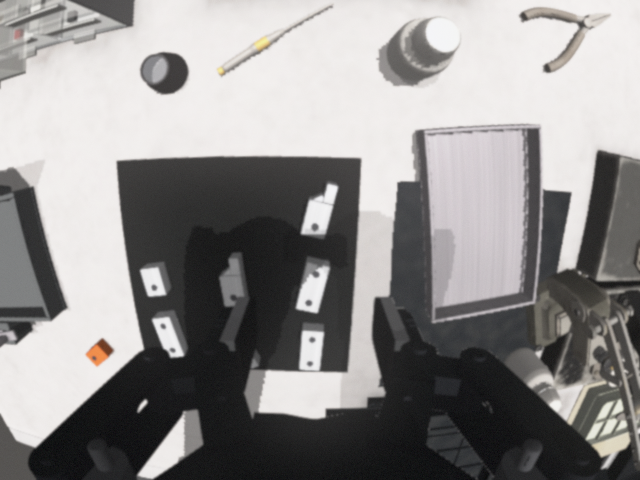

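The wrist view shows both chipped pieces at (318,208) and (233,280), and the short one at (155,280). The sound ones are at (313,285), (312,347) and (168,333). The tray is at (485,220), with a stand to its lower right. These agree with the top-camera measurements. Now I'll grasp the far chipped piece.

Emit:
jog_arm(
  motion=[
    [0, 0, 0.15, 2, 0, 60, 50],
    [0, 0, 0.25, 2, 0, 115, 50],
    [0, 0, 0.25, 2, 0, 150, 45],
    [0, 0, 0.25, 2, 0, 167, 45],
    [0, 0, 0.25, 2, 0, 167, 45],
    [0, 0, 0.25, 2, 0, 167, 10],
    [0, 0, 0.25, 2, 0, 167, 10],
    [0, 0, 0.25, 2, 0, 167, 10],
    [0, 0, 0.25, 2, 0, 167, 10],
  ],
  grip_force=60,
)

```text
t: 4.55
eef_pos: [0.586, -0.2151, 0.0066]
tool_rot: [0.0, 0.992, -0.125, 0.002]
contact_force: [-1.2, 1.7, 7.3]
gripper_width: 0.213
grasp_force: 59.7
```

```bash
python3 - <<'E'
from h import *
rows([(585,-213,60,-.25),(618,-377,60,.15),(618,-377,10,.15)])
E
```

```text
(585, -213, 60, -0.25) [ 0.    -0.004 -0.   ] [ -1.  -2. -53.]
(618, -377, 60, 0.15) [ 0.001 -0.004 -0.4  ] [ 71. 149. -53.]
(618, -377, 10, 0.15) [ 0.001 -0.004 -0.4  ] [ 71. 149.  -3.]
```

Emit:
jog_arm(
  motion=[
    [0, 0, 0, 0, 0, -30, 10],
    [0, 0, 0, 0, 0, -65, 10],
    [0, 0, -0.15, 20, 45, -70, 10],
    [0, 0, -0.3, 40, 90, -70, 10],
    [0, 0, -0.4, 63, 130, -70, 10],
    [0, 0, -0.4, 63, 149, -60, 10],
    [0, 0, -0.4, 63, 149, -30, 10],
    [0, 0, -0.4, 63, 149, -8, 10],
    [0, 0, -0.4, 63, 149, -5, 10],
    [0, 0, -0.4, 63, 149, -5, 10],
  ],
)

```text
t: 5.8
eef_pos: [0.6089, -0.3737, 0.0097]
tool_rot: [-0.0, 0.997, 0.075, 0.0]
contact_force: [-0.1, 0.4, -0.3]
gripper_width: 0.214
grasp_force: 58.8
```

```bash
python3 - <<'E'
from h import *
rows([(612,-377,80,.09),(520,-141,80,.09),(520,-141,6,.09)])
E
```

```text
(612, -377, 80, 0.09) [-0.    -0.     0.061] [  3.   4. -70.]
(520, -141, 80, 0.09) [-0.    -0.     0.061] [ -53. -243.  -70.]
(520, -141, 6, 0.09) [-0.    -0.     0.061] [ -53. -243.    4.]
```

Emit:
jog_arm(
  motion=[
    [0, 0, 0, 0, 0, 0, 27],
    [0, 0, 0, 0, 0, 0, 27],
    [0, 0, 0, 0, 0, -40, 27],
    [0, 0, 0.06, 0, -20, -70, 30],
    [0, 0, 0.06, -13, -75, -70, 45],
    [0, 0, 0.06, -26, -130, -70, 45],
    [0, 0, 0.06, -40, -185, -70, 45],
    [0, 0, 0.06, -54, -243, -70, 45],
    [0, 0, 0.06, -54, -243, -60, 45],
    [0, 0, 0.06, -54, -243, -30, 45],
  ],
)

```text
t: 7.05
eef_pos: [0.521, -0.1426, 0.0408]
tool_rot: [0.001, 0.999, 0.045, 0.002]
contact_force: [1.1, -0.1, -0.3]
gripper_width: 0.531
grasp_force: 0.0
```

```bash
python3 - <<'E'
from h import *
rows([(520,-140,6,.09),(604,-336,75,.15)])
p=bot.read_camera("top")
for q in pieces(p)[:11]:print(*q)
E
```

```text
(520, -140, 6, 0.09) [ 0.002 -0.005  0.001] [-1. -3. 35.]
(604, -336, 75, 0.15) [ 0.002 -0.005 -0.059] [ 65. 200. -34.]
[427.  30.] -0.95 30 21 [424.  32.]
[ 428. -454.] -1.11 43 15 [ 432. -456.]
[526. -62.] -0.02 24 21 [527. -63.]
[ 604. -364.] 0.11 36 13 [ 603. -363.]
[707. -87.] -0.02 39 38 [707. -86.]
[756.  86.] 1.55 18 16 [755.  88.]
```

Emit:
jog_arm(
  motion=[
    [0, 0, 0, -1, -2, 25, 45],
    [0, 0, 0, -1, -2, 35, 45],
    [0, 0, 0, -1, -2, 35, 10],
    [0, 0, 0, -1, -2, 35, 10],
    [0, 0, 0, -1, -2, 35, 10],
    [0, 0, 0, -1, -2, 0, 10],
    [0, 0, 0, 0, 10, -34, 10],
    [0, 0, -0.06, 22, 75, -40, 10],
    [0, 0, -0.06, 44, 140, -40, 10],
    [0, 0, -0.06, 65, 200, -40, 10],
  ],
)

```text
t: 8.35
eef_pos: [0.5968, -0.3253, 0.0804]
tool_rot: [0.0, 0.997, 0.075, 0.001]
contact_force: [1.1, 1.5, -0.3]
gripper_width: 0.217
grasp_force: 59.2
```

```bash
python3 - <<'E'
from h import *
rows([(604,-336,10,.15),(458,-140,80,.22),(458,-140,45,.22)])
E
```

```text
(604, -336, 10, 0.15) [ 0.001 -0.001 -0.   ] [ 5. 12. 70.]
(458, -140, 80, 0.22) [ 0.001 -0.001 -0.07 ] [-110. -204.    0.]
(458, -140, 45, 0.22) [ 0.001 -0.001 -0.07 ] [-110. -204.   35.]
```

Emit:
jog_arm(
  motion=[
    [0, 0, 0, 0, 0, 30, 10],
    [0, 0, 0, 0, 0, 65, 10],
    [0, 0, 0, 0, 0, 69, 10],
    [0, 0, 0, 0, 0, 69, 27],
    [0, 0, 0, 0, 0, 69, 27],
    [0, 0, 0, 0, 0, 30, 27],
    [0, 0, 0, -10, -30, 0, 40],
    [0, 0, -0.07, -45, -90, 0, 50],
    [0, 0, -0.07, -80, -150, 0, 50],
    [0, 0, -0.07, -115, -216, 0, 50],
  ],
)

```text
t: 9.6
eef_pos: [0.4647, -0.1465, 0.08]
tool_rot: [0.0, 0.994, 0.109, 0.001]
contact_force: [1.1, 0.7, 0.1]
gripper_width: 0.587
grasp_force: 0.0
```

```bash
python3 - <<'E'
from h import *
rows([(458,-140,6,.22),(547,-345,80,.15)])
E
```

```text
(458, -140, 6, 0.22) [ 0.001 -0.001 -0.001] [-5. -8. 74.]
(547, -345, 80, 0.15) [ 0.001 -0.001  0.069] [ 37. 212.   0.]
```

Emit:
jog_arm(
  motion=[
    [0, 0, 0, 0, 0, 40, 50],
    [0, 0, 0, 0, 0, 70, 50],
    [0, 0, 0, 0, 0, 74, 50],
    [0, 0, 0, 0, 0, 74, 12],
    [0, 0, 0, 0, 0, 74, 12],
    [0, 0, 0, 0, 0, 74, 12],
    [0, 0, 0, 0, 0, 74, 12],
    [0, 0, 0, 0, 0, 35, 12],
    [0, 0, 0, 0, 0, 0, 12],
    [0, 0, 0, 5, 40, 0, 12],
  ],
)

```text
t: 10.85
eef_pos: [0.4816, -0.1842, 0.0831]
tool_rot: [0.001, 0.994, 0.112, 0.003]
contact_force: [0.8, -1.4, -0.6]
gripper_width: 0.221
grasp_force: 60.2
```

```bash
python3 - <<'E'
from h import *
rows([(547,-345,10,.15)])
E
```

```text
(547, -345, 10, 0.15) [ 0.002 -0.006  0.075] [ 27. 171.  74.]
```

Emit:
jog_arm(
  motion=[
    [0, 0, 0.04, 9, 50, 0, 12],
    [0, 0, 0.07, 18, 100, 0, 12],
    [0, 0, 0.07, 27, 150, 0, 12],
    [0, 0, 0.07, 35, 178, 0, 12],
    [0, 0, 0.07, 35, 178, 30, 12],
    [0, 0, 0.07, 35, 178, 65, 12],
    [0, 0, 0.07, 35, 178, 69, 12],
    [0, 0, 0.07, 35, 178, 69, 30],
    [0, 0, 0.07, 35, 178, 69, 30],
    [0, 0, 0.07, 35, 178, 30, 30],
  ],
)

```text
t: 12.1
eef_pos: [0.5509, -0.351, 0.0485]
tool_rot: [-0.001, 0.997, 0.075, -0.002]
contact_force: [0.5, 0.1, 0.1]
gripper_width: 0.349
grasp_force: 0.0
```

```bash
python3 - <<'E'
from h import *
rows([(526,-62,80,.18)])
p=bot.read_camera("top")
for q in pieces(p):print(*q)
E
```

```text
(526, -62, 80, 0.18) [-0.002  0.003 -0.03 ] [  19. -290.  -31.]
[427.  30.] -0.95 30 20 [423.  32.]
[ 455. -208.] -0.05 46 20 [ 455. -209.]
[464. -68.] 0.18 46 20 [464. -68.]
[ 513. -375.] -1.45 59 29 [ 510. -376.]
[525. -62.] 0.18 29 20 [524. -62.]
[ 522. -210.] -0.23 46 20 [ 522. -210.]
[ 575. -441.] 1.44 22 20 [ 577. -439.]
[ 590. -319.] 0.75 36 22 [ 591. -318.]
[707. -87.] 1.55 38 38 [707. -86.]
```

Emit:
jog_arm(
  motion=[
    [0, 0, 0, 0, 0, -33, 30],
    [0, 0, -0.03, 4, -50, -33, 40],
    [0, 0, -0.03, 8, -110, -33, 45],
    [0, 0, -0.03, 12, -170, -33, 45],
    [0, 0, -0.03, 16, -230, -33, 45],
    [0, 0, -0.03, 19, -288, -33, 45],
    [0, 0, -0.03, 19, -289, -33, 45],
    [0, 0, -0.03, 19, -289, 0, 45],
    [0, 0, -0.03, 19, -289, 38, 45],
    [0, 0, -0.03, 19, -289, 43, 45],
  ],
)

```text
t: 13.4
eef_pos: [0.5269, -0.0641, 0.0053]
tool_rot: [0.0, 0.996, 0.089, -0.001]
contact_force: [0.2, 0.6, 0.4]
gripper_width: 0.526
grasp_force: 0.0
```

```bash
python3 - <<'E'
from h import *
rows([(526,-62,6,.18),(573,-383,80,.15)])
E
```

```text
(526, -62, 6, 0.18) [ 0.     0.003 -0.001] [-1. -2. -1.]
(573, -383, 80, 0.15) [0.    0.003 0.029] [-12. 322. -75.]
```

Emit:
jog_arm(
  motion=[
    [0, 0, 0, 0, 0, 0, 10],
    [0, 0, 0, 0, 0, 0, 10],
    [0, 0, 0, 0, 0, 0, 10],
    [0, 0, 0, 0, 0, -35, 10],
    [0, 0, 0, 0, 0, -75, 10],
    [0, 0, 0.03, 0, 60, -75, 10],
    [0, 0, 0.03, -3, 120, -75, 10],
    [0, 0, 0.03, -6, 180, -75, 10],
    [0, 0, 0.03, -9, 240, -75, 10],
    [0, 0, 0.03, -12, 290, -75, 10],
  ],
)

```text
t: 14.65
eef_pos: [0.5679, -0.3537, 0.0821]
tool_rot: [0.001, 0.997, 0.074, 0.0]
contact_force: [0.8, 0.9, -0.6]
gripper_width: 0.209
grasp_force: 59.2
```

```bash
python3 - <<'E'
from h import *
rows([(573,-383,80,.15)])
p=bot.read_camera("wrist");save("w2",p["pixels"])
E
```

```text
(573, -383, 80, 0.15) [ 0.001 -0.001 -0.002] [ 1. 30.  2.]
```

View pics/w2.png

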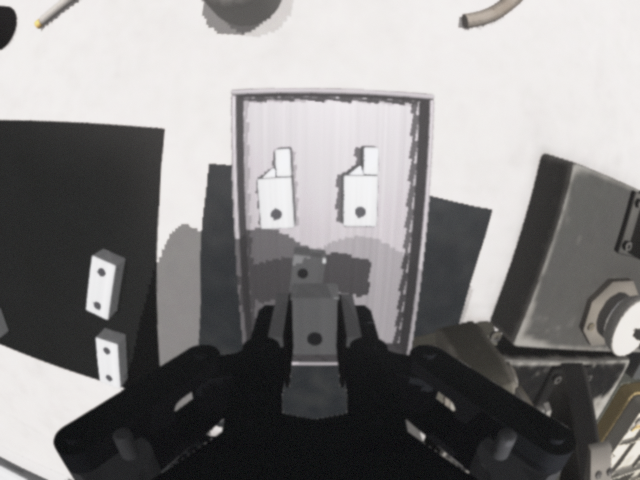

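The tray holds both chipped pieces at (277,190) and (361,190), and the bent one at (308,270). The short piece is in the fingers, held well.

Emit:
jog_arm(
  motion=[
    [0, 0, 0, 2, 31, 0, 10],
    [0, 0, 0, 2, 31, 0, 10],
    [0, 0, 0, 2, 31, 40, 10],
    [0, 0, 0, 2, 31, 68, 10],
    [0, 0, 0, 2, 31, 70, 10],
    [0, 0, 0, 2, 31, 70, 27],
    [0, 0, 0, 2, 31, 70, 27],
    [0, 0, 0, 2, 31, 35, 27],
    [0, 0, 0, 2, 31, 0, 30],
    [0, 0, 0, 2, -10, 0, 45],
  ],
)

```text
t: 15.95
eef_pos: [0.5699, -0.3439, 0.0846]
tool_rot: [0.002, 0.997, 0.072, 0.003]
contact_force: [1.1, 0.8, -0.9]
gripper_width: 0.524
grasp_force: 0.0
```

```bash
python3 - <<'E'
from h import *
rows([(523,-210,80,-.23)])
p=bot.read_camera("top")
for q in pieces(p):print(*q)
E
```

```text
(523, -210, 80, -0.23) [ 0.004 -0.006  0.375] [ -27. -139.    4.]
[427.  30.] -0.95 30 20 [423.  32.]
[ 455. -208.] -0.1 47 19 [ 458. -208.]
[464. -68.] 0.18 46 20 [464. -68.]
[ 522. -210.] -0.23 46 20 [ 522. -210.]
[ 602. -442.] 1.45 23 22 [ 604. -441.]
[707. -87.] -0.02 39 38 [707. -86.]
```

Emit:
jog_arm(
  motion=[
    [0, 0, 0.12, -9, -45, 0, 45],
    [0, 0, 0.25, -18, -90, 0, 45],
    [0, 0, 0.378, -28, -137, 0, 45],
    [0, 0, 0.378, -28, -137, 20, 45],
    [0, 0, 0.378, -28, -137, 60, 45],
    [0, 0, 0.378, -28, -137, 77, 45],
    [0, 0, 0.378, -28, -137, 77, 45],
  ],
)

```text
t: 16.88
eef_pos: [0.5193, -0.2084, 0.0033]
tool_rot: [-0.0, 0.994, -0.114, -0.001]
contact_force: [0.3, -0.6, 0.4]
gripper_width: 0.527
grasp_force: 0.0
```

```bash
python3 - <<'E'
from h import *
rows([(523,-210,6,-.23),(530,111,80,.118)])
E
```

```text
(523, -210, 6, -0.23) [-0.001  0.003  0.002] [ 4.  1. -3.]
(530, 111, 80, 0.118) [-0.001  0.003 -0.346] [ -62. -314.  -76.]
```

Emit:
jog_arm(
  motion=[
    [0, 0, 0, 3, 0, -3, 10],
    [0, 0, 0, 3, 0, -3, 10],
    [0, 0, 0, 3, 0, -3, 10],
    [0, 0, 0, 3, 0, -40, 10],
    [0, 0, 0, 3, 0, -76, 10],
    [0, 0, -0.1, -13, -60, -76, 10],
    [0, 0, -0.2, -26, -120, -76, 10],
    [0, 0, -0.3, -38, -180, -76, 10],
    [0, 0, -0.346, -50, -240, -76, 10],
    [0, 0, -0.346, -60, -300, -76, 10],
  ],
)

```text
t: 18.12
eef_pos: [0.5302, 0.0984, 0.0814]
tool_rot: [-0.0, 0.998, 0.059, 0.001]
contact_force: [0.8, -0.5, -0.5]
gripper_width: 0.212
grasp_force: 58.8
```

```bash
python3 - <<'E'
from h import *
rows([(534,110,80,.118),(534,110,12,.118)])
o=bot.get_obs();p=bot.read_camera("wrist");save("w3",p["pixels"])
K=np.array(p["camera_matrix"]);Tc=np.array(p["tool_from_camera"]);r=R.from_quat(np.roll(o["tool_rot"],-1))
for t,z in[("case",0),("lid_hinge",.034),("button_grip",.058)]:
    for d in bot.tip_of(t,p)[:1]:
        v=(np.array(d["xy"])-K[:2,2])/K[0,0];th=np.hypot(*v);c=np.r_[v/th*np.sin(th),np.cos(th)]
        dw=r.apply(Tc[:3,:3]@c);ow=r.apply(Tc[:3,3])+o["eef_pos"]
        print(t,d["score"],np.round(d["xy"]),(1000*(ow+dw*(z-ow[2])/dw[2])).round())
E
```

```text
(534, 110, 80, 0.118) [ 0.    -0.002 -0.   ] [  5. -11.   1.]
(534, 110, 12, 0.118) [ 0.    -0.002 -0.   ] [  5. -11.  69.]
case 0.89 [216. 225.] [539. 164.   0.]
lid_hinge 0.66 [192. 111.] [609. 172.  34.]
```

View pics/w3.png

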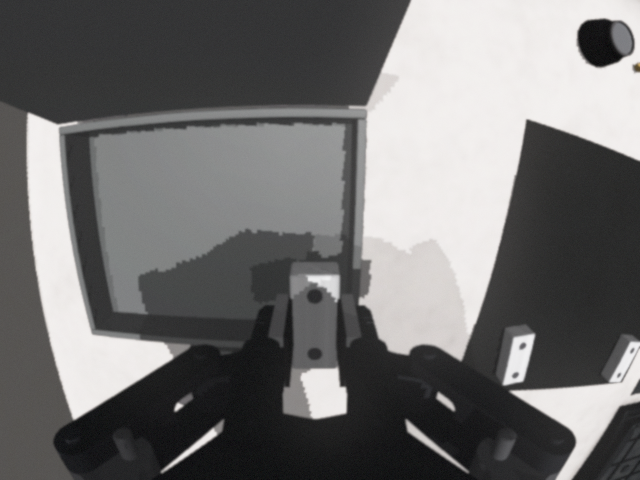

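The case's near-right inside corner is at about (350,310), and the held piece is beside the right wall. I'll move inward and lay it down.

Emit:
jog_arm(
  motion=[
    [0, 0, 0, 5, -17, 0, 10],
    [0, 0, 0, 5, -17, 15, 10],
    [0, 0, 0, 5, -17, 50, 10],
    [0, 0, 0, 5, -17, 69, 10],
    [0, 0, 0, 5, -17, 70, 10],
    [0, 0, 0, 5, -17, 70, 29],
    [0, 0, 0, 5, -17, 70, 29],
    [0, 0, 0, 5, -17, 30, 29],
    [0, 0, 0, 5, -17, 0, 29],
    [0, 0, 0, 5, 20, 0, 29],
  ],
)

```text
t: 19.58
eef_pos: [0.539, 0.0808, 0.0833]
tool_rot: [-0.001, 0.998, 0.062, 0.003]
contact_force: [0.6, -0.6, -0.3]
gripper_width: 0.34
grasp_force: 0.0
```

```bash
python3 - <<'E'
from h import *
rows([(457,-209,80,-.05)])
p=bot.read_camera("top")
for q in pieces(p):print(*q)
E
```

```text
(457, -209, 80, -0.05) [-0.003 -0.006  0.173] [-117.  278.    2.]
[ 455. -209.] -0.1 47 21 [ 455. -209.]
[464. -68.] 0.18 47 20 [464. -68.]
[ 499. -486.] 0.58 27 14 [ 500. -487.]
[519. 196.] 0.51 33 22 [521. 200.]
[ 540. -343.] 0.32 52 13 [ 540. -343.]
[ 567. -370.] 0.5 33 17 [ 566. -371.]
[574.  90.] 0.67 34 20 [577.  91.]
[ 590. -318.] 0.66 35 19 [ 591. -317.]
[ 602. -363.] 0.23 32 10 [ 602. -363.]
[713. -88.] -0.87 20 18 [713. -87.]
[707. -87.] 1.55 38 38 [707. -86.]
[743.  86.] 1.2 108 30 [744.  84.]
[761. 155.] 1.45 36 11 [761. 159.]
```

Emit:
jog_arm(
  motion=[
    [0, 0, 0, -20, 34, 0, 45],
    [0, 0, -0.03, -50, 75, 0, 45],
    [0, 0, -0.062, -80, 115, 0, 45],
    [0, 0, -0.062, -91, 135, 0, 45],
    [0, 0, -0.062, -91, 135, 20, 45],
    [0, 0, -0.062, -91, 135, 55, 45],
    [0, 0, -0.062, -91, 135, 74, 45],
    [0, 0, -0.062, -91, 135, 74, 45],
  ],
)

```text
t: 20.62
eef_pos: [0.4615, -0.0673, 0.0053]
tool_rot: [-0.0, 0.996, 0.09, -0.001]
contact_force: [0.2, 0.2, -0.1]
gripper_width: 0.524
grasp_force: 0.0
```

```bash
python3 - <<'E'
from h import *
rows([(464,-68,6,.18),(529,160,80,.118)])
p=bot.read_camera("top");s=bot.read_camera("side");
P=[q["camera_matrix"]@np.linalg.inv(q["T"])[:3] for q in(p,s)]
save("furn",np.vstack([cv2.resize(p["pixels"][290:350,360:480],None,fx=4,fy=4),cv2.resize(s["pixels"][320:400,240:400],None,fx=3,fy=3)]))if 0 else save("furn",np.hstack([cv2.resize(p["pixels"][290:400,370:470],(400,440)),cv2.resize(s["pixels"][310:420,230:330],(400,440))]))
for z in(0,.05,.1):print(px2w(p,(388,311),z))
E
```

```text
(464, -68, 6, 0.18) [-0.001  0.003 -0.   ] [ 2.  1. -1.]
(529, 160, 80, 0.118) [-0.001  0.003  0.062] [ 107. -212.  -75.]
[ 0.4051403 -0.2326337  0.       ]
[ 0.40694012 -0.22587797  0.05      ]
[ 0.40873995 -0.21912224  0.1       ]
```

View pics/furn.png

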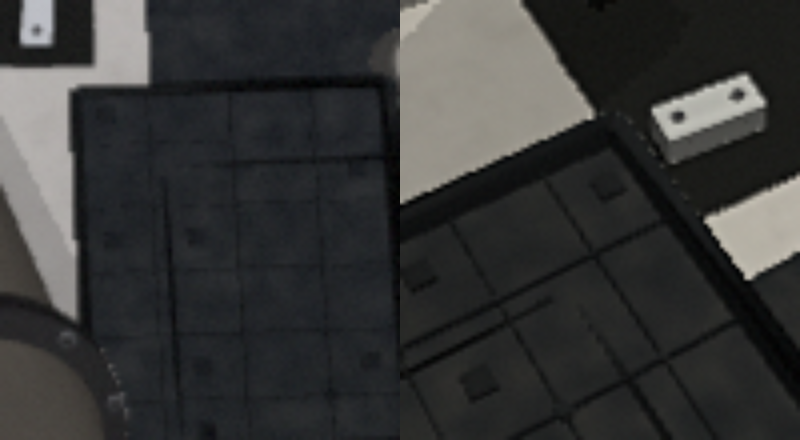

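The furniture's top corner is at top px (388,312) and side px (280,339). I'll shift the last grasp slightly towards +x for clearance. Now I'll grip this sound piece and carry it to the case.

Emit:
jog_arm(
  motion=[
    [0, 0, 0, 1, 0, -1, 10],
    [0, 0, 0, 1, 0, -1, 10],
    [0, 0, 0, 1, 0, -1, 10],
    [0, 0, 0, 1, 0, -40, 10],
    [0, 0, 0, 1, 0, -76, 10],
    [0, 0, 0.03, 28, -55, -76, 10],
    [0, 0, 0.062, 55, -108, -76, 10],
    [0, 0, 0.062, 82, -160, -76, 10],
    [0, 0, 0.062, 107, -210, -76, 10],
    [0, 0, 0.062, 107, -210, -76, 10],
  ],
)

```text
t: 21.98
eef_pos: [0.5311, 0.1648, 0.0835]
tool_rot: [-0.002, 0.998, 0.063, 0.001]
contact_force: [-0.5, -0.0, -0.4]
gripper_width: 0.212
grasp_force: 59.2
```

```bash
python3 - <<'E'
from h import *
rows([(529,160,10,.118)])
p=bot.read_camera("top");s=bot.read_camera("side")
P=[q["camera_matrix"]@np.linalg.inv(q["T"])[:3] for q in(p,s)]
X=cv2.triangulatePoints(P[0],P[1],np.array([[388.],[312]]),np.array([[280.],[339]]));print((X[:3]/X[3]).T)
for q in pieces(p):
    if q[0][0]<480 and q[0][1]>-300:print(*q)
E
```

```text
(529, 160, 10, 0.118) [-0.004 -0.003  0.007] [-3.  5. 73.]
[[ 0.40305885 -0.22390793  0.05796255]]
[429.  30.] -0.9 33 23 [428.  30.]
[ 455. -208.] -0.04 46 21 [ 455. -209.]
```

Emit:
jog_arm(
  motion=[
    [0, 0, 0, 0, 2, 30, 10],
    [0, 0, 0, 0, 2, 60, 10],
    [0, 0, 0, 0, 2, 70, 10],
    [0, 0, 0, 0, 2, 70, 10],
    [0, 0, 0, 0, 2, 70, 29],
    [0, 0, 0, 0, 2, 70, 29],
    [0, 0, 0, 0, 2, 30, 29],
    [0, 0, 0, 0, 2, 0, 29],
    [0, 0, 0, -10, 45, 0, 35],
    [0, 0, 0.05, -25, 95, 0, 45],
  ],
)

```text
t: 23.32
eef_pos: [0.5173, 0.0609, 0.0832]
tool_rot: [-0.0, 0.999, 0.034, 0.001]
contact_force: [1.3, -0.9, 0.3]
gripper_width: 0.527
grasp_force: 0.0
```

```bash
python3 - <<'E'
from h import *
rows([(462,-208,80,-.05)])
E
```

```text
(462, -208, 80, -0.05) [-0.001 -0.002  0.119] [-74. 264.   3.]
```

Emit:
jog_arm(
  motion=[
    [0, 0, 0.05, -15, 55, 0, 45],
    [0, 0, 0.12, -30, 110, 0, 45],
    [0, 0, 0.12, -45, 165, 0, 45],
    [0, 0, 0.12, -60, 220, 0, 45],
    [0, 0, 0.12, -73, 261, 0, 45],
    [0, 0, 0.12, -73, 261, 15, 45],
    [0, 0, 0.12, -73, 261, 55, 45],
    [0, 0, 0.12, -73, 261, 75, 45],
    [0, 0, 0.12, -73, 261, 75, 45],
  ],
)

```text
t: 24.45
eef_pos: [0.4605, -0.2026, 0.0059]
tool_rot: [-0.001, 1.0, -0.025, -0.002]
contact_force: [0.3, -0.6, 0.0]
gripper_width: 0.527
grasp_force: 0.0
```

```bash
python3 - <<'E'
from h import *
rows([(462,-208,6,-.05),(523,206,80,.118)])
E
```

```text
(462, -208, 6, -0.05) [-0.002  0.003 -0.   ] [ 2.  5. -0.]
(523, 206, 80, 0.118) [-0.002  0.003 -0.168] [  42. -411.  -74.]
```

Emit:
jog_arm(
  motion=[
    [0, 0, 0, 0, 5, 0, 45],
    [0, 0, 0, 0, 5, 0, 10],
    [0, 0, 0, 0, 5, 0, 10],
    [0, 0, 0, 0, 5, 0, 10],
    [0, 0, 0, 0, 5, -35, 10],
    [0, 0, 0, 0, 5, -76, 10],
    [0, 0, -0.05, 6, -50, -76, 10],
    [0, 0, -0.1, 12, -105, -76, 10],
    [0, 0, -0.168, 18, -160, -76, 10],
    [0, 0, -0.168, 24, -210, -76, 10],
  ],
)

```text
t: 25.7
eef_pos: [0.4967, 0.0061, 0.084]
tool_rot: [-0.0, 0.998, 0.058, 0.001]
contact_force: [0.4, -0.7, -0.7]
gripper_width: 0.214
grasp_force: 59.1
```

```bash
python3 - <<'E'
from h import *
rows([(530,205,80,.118)])
E
```

```text
(530, 205, 80, 0.118) [ 0.    -0.001 -0.001] [  56. -194.    4.]
```

Emit:
jog_arm(
  motion=[
    [0, 0, 0, 15, -50, 0, 10],
    [0, 0, 0, 30, -100, 0, 10],
    [0, 0, 0, 45, -150, 0, 10],
    [0, 0, 0, 56, -192, 0, 10],
    [0, 0, 0, 56, -192, 0, 10],
    [0, 0, 0, 56, -192, 0, 10],
  ],
)

```text
t: 26.45
eef_pos: [0.5297, 0.2006, 0.0834]
tool_rot: [0.0, 0.998, 0.058, -0.0]
contact_force: [-0.4, 0.5, -0.5]
gripper_width: 0.211
grasp_force: 59.0
```

```bash
python3 - <<'E'
from h import *
rows([(530,205,10,.118)])
E
```

```text
(530, 205, 10, 0.118) [ 0.001  0.    -0.002] [ 1. -4. 73.]
```

Emit:
jog_arm(
  motion=[
    [0, 0, 0, 0, -3, 30, 10],
    [0, 0, 0, 0, -3, 60, 10],
    [0, 0, 0, 0, -3, 71, 10],
    [0, 0, 0, 0, -3, 71, 10],
    [0, 0, 0, 0, -3, 71, 29],
    [0, 0, 0, 0, -3, 71, 29],
    [0, 0, 0, 0, -3, 30, 29],
    [0, 0, 0, 0, -3, -30, 29],
    [0, 0, 0, -40, 0, -90, 29],
    [0, 0, 0, -90, 20, -110, 29],
  ],
)

```text
t: 27.7
eef_pos: [0.4462, 0.174, 0.1953]
tool_rot: [-0.001, 0.998, 0.058, 0.003]
contact_force: [-0.1, -0.7, 2.0]
gripper_width: 0.342
grasp_force: 0.0
```

```bash
python3 - <<'E'
from h import *
o=bot.get_obs();p=bot.read_camera("top")
save("top2",cv2.resize(p["pixels"][170:345,170:500],(792,420),interpolation=cv2.INTER_CUBIC))
for q in pieces(p):print(*q)
for t in["good","chipped","short","bent"]:print(t,[(px2w(p,d["xy"],.003).round(3),round(d["score"],2)) for d in bot.tip_of(t,p)])
E
```

```text
[425. 284.] 0.78 29 26 [426. 284.]
[ 427. -453.] -0.96 45 19 [ 431. -456.]
[ 500. -486.] 0.58 27 14 [ 500. -487.]
[524. 203.] 0.12 48 22 [524. 203.]
[529. 113.] 0.12 48 22 [529. 113.]
[531. 155.] 0.12 48 22 [531. 155.]
[ 540. -343.] 0.32 52 13 [ 540. -343.]
[ 567. -370.] 0.5 33 17 [ 566. -371.]
[ 589. -319.] 0.76 36 21 [ 591. -318.]
[ 602. -363.] 0.24 32 10 [ 602. -363.]
[713. -87.] 1.11 19 18 [713. -87.]
[707. -87.] 1.55 38 38 [707. -86.]
[743.  86.] 1.19 108 30 [743.  83.]
[761. 168.] -1.52 62 14 [760. 168.]
[774. 148.] 1.56 63 10 [776. 150.]
good [(array([0.538, 0.099, 0.003]), 0.55), (array([0.525, 0.199, 0.003]), 0.46), (array([0.535, 0.148, 0.003]), 0.42), (array([ 0.542, -0.355,  0.003]), 0.26)]
chipped [(array([ 0.602, -0.328,  0.003]), 0.68), (array([ 0.619, -0.376,  0.003]), 0.5)]
short [(array([ 0.577, -0.378,  0.003]), 0.45), (array([0.435, 0.034, 0.003]), 0.4)]
bent [(array([ 0.55 , -0.355,  0.003]), 0.58), (array([ 0.53 , -0.13 ,  0.003]), 0.42)]
```

View pics/top2.png

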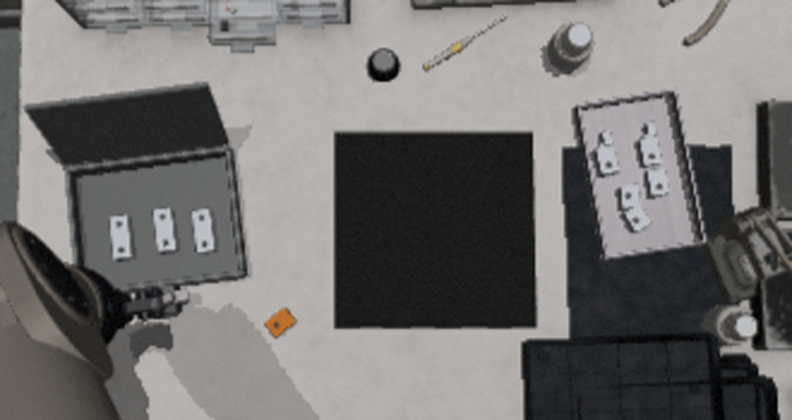

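The mat is empty. The case holds three sound pieces at (121,237), (164,229) and (203,230). The tray holds two chipped pieces at (607,153) and (650,147), the short at (656,182), and the bent one at (634,208). Next I'll work out the lid angle and the room behind it.

```bash
python3 - <<'E'
from h import *
from scipy.optimize import minimize_scalar
p=bot.read_camera("top");s=bot.read_camera("side")
B=px2w(s,(388,240),0);print("cab corner",B)
def proj(q,X):
    c=np.linalg.inv(q["T"])@np.r_[X,1];u=q["camera_matrix"]@c[:3];return u[:2]/u[2]
h=minimize_scalar(lambda z:np.sum((proj(s,[B[0],B[1],z])-[397,183])**2),bounds=(0,.5)).x;print("height",h)
print("top-left on that height",px2w(s,(321,131),h))
a=.118;u=np.array([np.cos(a),np.sin(a),0]);v=np.array([-np.sin(a),np.cos(a),0])
C=np.array([.537,.160,0]);H=C+70*u/1000+[0,0,.034];print("hinge",H)
E=lambda th,y:H+.140*(-np.cos(th)*u+np.array([0,0,np.sin(th)]))+y*v
obs=[(p,(25/2.4+170,105/2.4+170),.09),(p,(208/2.4+170,84/2.4+170),-.09),(s,(277,138),.09),(s,(321,166),-.09)]
for n,o in(("top",obs[:2]),("side",obs[2:])):
    print(n,minimize_scalar(lambda t:sum(np.sum((proj(q,E(t,y))-x)**2) for q,x,y in o),bounds=(1.2,2.1)))
print([d for d in bot.tip_of("lid_edge",p)][:2],proj(p,E(1.8,0)))
rows([(640,180,300,.118)])
E
```

```text
cab corner [ 0.77251418 -0.03852922  0.        ]
height 0.1479430636694214
top-left on that height [0.78472696 0.28132857 0.14794306]
hinge [0.60651323 0.16824084 0.034     ]
top  message: Solution found.
 success: True
  status: 0
     fun: 1.993410688072371
       x: 1.9040517958380057
     nit: 9
    nfev: 9
side  message: Solution found.
 success: True
  status: 0
     fun: 8.618414962410615
       x: 1.9320327534091752
     nit: 10
    nfev: 10
[{'xy': [218.7, 209.2], 'score': 0.86}] [219.08311884 214.9408984 ]
(640, 180, 300, 0.118) [-0.     0.001 -0.002] [ 194.   15. -109.]
```

Lid is at about 1.91 rad. The cabinet behind it is 148 mm high with about 110 mm of gap. I'll go over the lid and down behind it.

Emit:
jog_arm(
  motion=[
    [0, 0, 0, 0, 0, -45, 10],
    [0, 0, 0, 20, 10, -75, 0],
    [0, 0, 0, 75, 25, -80, 0],
    [0, 0, 0, 130, 25, -80, 0],
    [0, 0, 0, 185, 25, -80, 0],
    [0, 0, 0, 240, 25, -80, 0],
    [0, 0, 0, 246, 25, -80, 0],
    [0, 0, 0, 246, 25, -80, 0],
  ],
)

```text
t: 29.1
eef_pos: [0.6922, 0.1763, 0.2702]
tool_rot: [-0.0, 0.998, 0.058, -0.001]
contact_force: [-0.2, 0.3, -0.5]
gripper_width: -0.001
grasp_force: 0.0
```

```bash
cat >> h.py <<'E'
def hinge_rel():
    o=bot.get_obs();a=.118;d=o["eef_pos"]*1000-[606.5,168,0]
    c,s=np.cos(a),np.sin(a);print("u,v,z",np.round([c*d[0]+s*d[1],-s*d[0]+c*d[1],d[2]],1),o["contact_force"].round(1))
E
python3 -c "
from h import *
hinge_rel();rows([(691,178,275,.118)])
p=bot.read_camera('side');save('s2',cv2.resize(p['pixels'][60:260,180:480],(750,500)))"
```

```text
u,v,z [ 86.1  -1.8 270.2] [-0.2  0.3 -0.5]
(691, 178, 275, 0.118) [-0.     0.003 -0.002] [-1. -2. -5.]
```

View pics/s2.png

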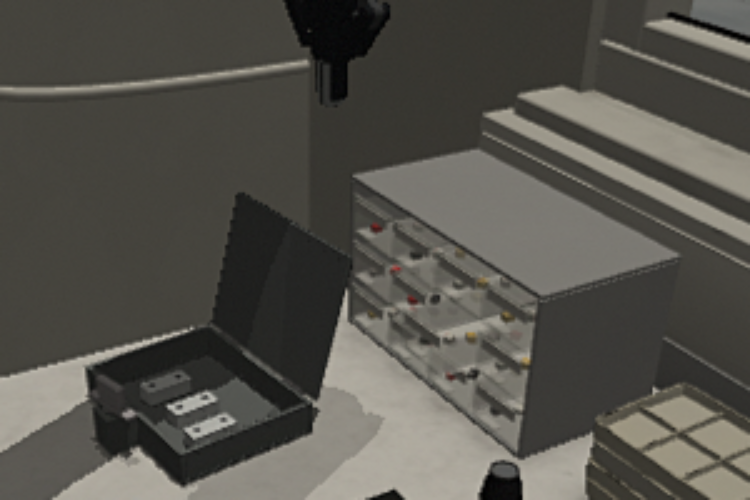

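The gripper hangs above and behind the lid (tip at (330,100) in the crop), with clear space below it. Down and push.

Emit:
jog_arm(
  motion=[
    [0, 0, 0, 0, 0, 50, 0],
    [0, 0, 0, 0, 0, 100, 0],
    [0, 0, 0, 0, 0, 128, 0],
    [0, 0, 0, 0, 0, 128, 0],
    [0, 0, 0, -15, 0, 128, 0],
    [0, 0, 0, -30, 0, 128, 0],
    [0, 0, 0, -45, 0, 128, 0],
    [0, 0, 0, -57, 0, 128, 0],
    [0, 0, 0, -69, 0, 128, 0],
    [0, 0, 0, -69, 0, 128, 0],
  ],
)

```text
t: 30.4
eef_pos: [0.6228, 0.1679, 0.1445]
tool_rot: [0.0, 0.998, 0.058, -0.0]
contact_force: [0.4, -0.9, 0.4]
gripper_width: 0.003
grasp_force: 0.0
```

```bash
python3 -c "
from h import *
hinge_rel()"
```

```text
u,v,z [ 16.1  -2.  144.5] [ 0.4 -0.9  0.4]
```

Emit:
jog_arm(
  motion=[
    [0, 0, 0, -15, 0, 1, 0],
    [0, 0, 0, -29, 0, 3, 0],
    [0, 0, 0, -44, 0, 8, 0],
    [0, 0, 0, -59, 0, 15, 0],
    [0, 0, 0, -73, 0, 24, 0],
    [0, 0, 0, -85, 0, 35, 0],
    [0, 0, 0, -96, 0, 48, 0],
    [0, 0, 0, -104, 0, 62, 0],
    [0, 0, 0, -110, 0, 77, 0],
    [0, 0, 0, -110, 0, 77, 0],
  ],
)

```text
t: 31.65
eef_pos: [0.5128, 0.1546, 0.0654]
tool_rot: [0.001, 0.998, 0.058, -0.002]
contact_force: [0.3, -0.1, 0.5]
gripper_width: 0.001
grasp_force: 0.0
```

```bash
python3 -c "
from h import *
hinge_rel()"
```

```text
u,v,z [-94.6  -2.3  65.4] [ 0.3 -0.1  0.5]
```

Emit:
jog_arm(
  motion=[
    [0, 0, 0, -3, 0, 8, 0],
    [0, 0, 0, -4, 0, 15, 0],
    [0, 0, 0, -5, 0, 20, 0],
    [0, 0, 0, -5, 0, 24, 0],
    [0, 0, 0, -5, 0, 26, 0],
    [0, 0, 0, -5, 0, 27, 0],
    [0, 0, 0, -5, 0, 27, 0],
  ],
)

```text
t: 32.52
eef_pos: [0.5093, 0.1546, 0.0401]
tool_rot: [0.0, 0.998, 0.058, -0.0]
contact_force: [-0.7, -0.1, 2.4]
gripper_width: -0.002
grasp_force: 0.9
```

```bash
python3 -c "
from h import *
hinge_rel()
p=bot.read_camera('side');save('s3',cv2.resize(p['pixels'][110:270,180:380],(800,600)))"
```

```text
u,v,z [-98.1  -1.9  40.1] [-0.7 -0.1  2.4]
```

View pics/s3.png

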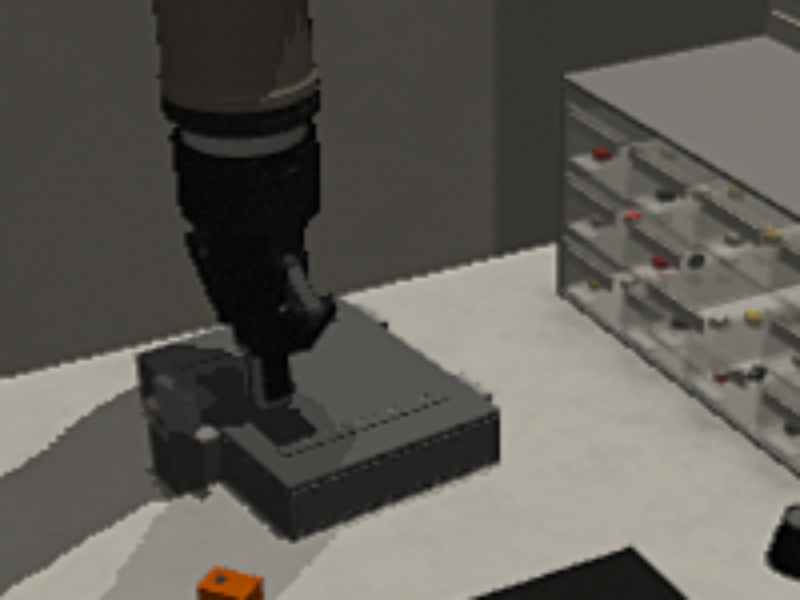

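The lid lies flat on the case. I'll press briefly to be sure, then rise and swing above the turnbutton.

Emit:
jog_arm(
  motion=[
    [0, 0, 0, 0, 0, 3, 0],
    [0, 0, 0, 0, 0, 5, 0],
    [0, 0, 0, 0, 0, 5, 0],
    [0, 0, 0, 0, 0, -30, 0],
    [0, 0, 0.17, 0, 0, -80, 20],
    [0, 0, 0.34, -20, 0, -110, 40],
    [0, 0, 0.51, -40, 0, -110, 40],
    [0, 0, 0.68, -57, 0, -110, 40],
    [0, 0, 0.85, -57, 0, -110, 40],
    [0, 0, 1.02, -57, 0, -110, 40],
  ],
)

```text
t: 33.83
eef_pos: [0.4526, 0.1475, 0.1499]
tool_rot: [-0.0, 0.899, -0.438, -0.0]
contact_force: [-0.6, 0.4, -0.8]
gripper_width: 0.465
grasp_force: 0.0
```

Emit:
jog_arm(
  motion=[
    [0, 0, 0.17, 0, 0, 0, 40],
    [0, 0, 0.34, 0, 0, 0, 40],
    [0, 0, 0.43, 0, 0, 0, 40],
    [0, 0, 0.43, 0, 0, 0, 40],
  ],
)

```text
t: 34.33
eef_pos: [0.4528, 0.1481, 0.1503]
tool_rot: [-0.0, 0.784, -0.62, 0.0]
contact_force: [-0.2, -0.4, -1.3]
gripper_width: 0.467
grasp_force: 0.0
```

```bash
python3 - <<'E'
from h import *
hinge_rel();print(bot.get_obs()["q"].round(2))
t=bot.read_camera("top");print([px2w(t,d["xy"],.058) for d in bot.tip_of("button_grip",t)])
s=bot.read_camera("side");print([px2w(s,d["xy"],.058) for d in bot.tip_of("button_grip",s)])
o=bot.get_obs();p=bot.read_camera("wrist");save("w4",p["pixels"])
K=np.array(p["camera_matrix"]);Tc=np.array(p["tool_from_camera"]);r=R.from_quat(np.roll(o["tool_rot"],-1))
ow=r.apply(Tc[:3,3])+o["eef_pos"]
for d in bot.tip_of("button_grip",p):
        v=(np.array(d["xy"])-K[:2,2])/K[0,0];th=np.hypot(*v);c=np.r_[v/th*np.sin(th),np.cos(th)]
        dw=r.apply(Tc[:3,:3]@c)
        print(d["score"],np.round(d["xy"]),(1000*(ow+dw*(.058-ow[2])/dw[2])).round())
E
```

```text
u,v,z [-155.    -1.7  150.3] [-0.2 -0.4 -1.3]
[-1.18  0.36  0.9   2.14 -0.39  0.81 -2.95]
[array([0.45430575, 0.1571408 , 0.058     ])]
[array([0.45014023, 0.1540144 , 0.058     ])]
0.68 [307. 253.] [455. 155.  58.]
```

View pics/w4.png

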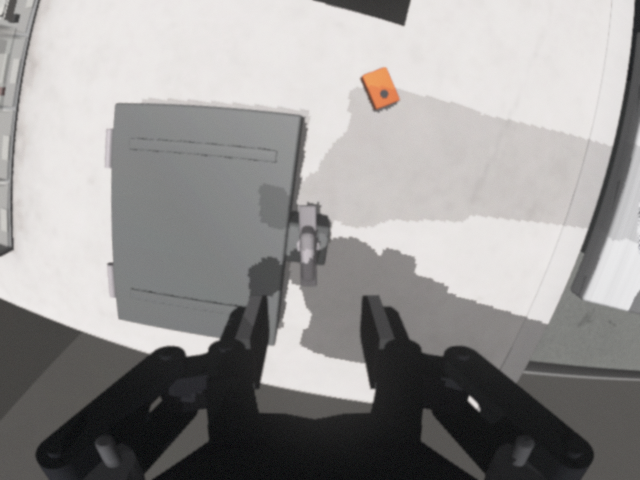

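The turnbutton shows at (307,245), with its bar almost straight along the case's y, about 0.05 rad. The lid is shut. The detections agree on about (454,155). Descend over the fin and grip.

Emit:
jog_arm(
  motion=[
    [0, 0, 0, -7, -2, 20, 40],
    [0, 0, 0, -7, -2, 60, 40],
    [0, 0, 0, -7, -2, 90, 40],
    [0, 0, 0, -7, -2, 100, 40],
    [0, 0, 0, -7, -2, 100, 40],
    [0, 0, 0, -7, -2, 100, 2],
    [0, 0, 0, -7, -2, 100, 2],
    [0, 0, 0, -7, -2, 100, 2],
    [0, 0, 0, -7, -2, 100, 2],
    [0, 0, 0, -7, -2, 100, 2],
  ],
  grip_force=40,
)

```text
t: 35.88
eef_pos: [0.4552, 0.1559, 0.0512]
tool_rot: [-0.002, 0.786, -0.619, 0.001]
contact_force: [4.1, 0.8, 6.2]
gripper_width: 0.091
grasp_force: 46.1
```

Emit:
jog_arm(
  motion=[
    [0, 0, -0.15, 0, 0, 0, 2],
    [0, 0, -0.3, 0, 0, 0, 2],
    [0, 0, -0.45, 0, 0, 0, 2],
    [0, 0, -0.6, 0, 0, 0, 2],
    [0, 0, -0.75, 0, 0, 0, 2],
    [0, 0, -0.9, 0, 0, 0, 2],
    [0, 0, -1.05, 0, 0, 0, 2],
    [0, 0, -1.2, 0, 0, 0, 2],
    [0, 0, -1.33, 0, 0, 0, 2],
    [0, 0, -1.33, 0, 0, 0, 2],
  ],
)

```text
t: 37.12
eef_pos: [0.4545, 0.1548, 0.0512]
tool_rot: [-0.0, 1.0, -0.002, 0.001]
contact_force: [2.8, -2.5, 9.3]
gripper_width: 0.089
grasp_force: 46.4
```

```bash
python3 - <<'E'
from h import *
o=bot.get_obs();print(o["contact_force"],o["torque"]);rows([(455,156,50,.118)])
E
```

```text
[ 2.81626806 -2.50165209  9.26804265] [-0.6400242  -0.41794756  0.02915455]
(455, 156, 50, 0.118) [-0.    -0.002 -0.121] [ 0. -1.  1.]
```

Emit:
jog_arm(
  motion=[
    [0, 0, -0.06, 0, 0, 0, 2],
    [0, 0, -0.11, 0, 0, 0, 2],
    [0, 0, -0.11, 0, 0, 0, 2],
    [0, 0, -0.11, 0, 0, 0, 2],
    [0, 0, -0.11, 0, 0, 0, 30],
    [0, 0, -0.11, 0, 0, 0, 30],
    [0, 0, -0.11, 0, 0, -40, 30],
    [0, 0, -0.11, 0, 0, -100, 30],
    [0, 0, -0.11, 0, 50, -130, 30],
    [0, 0, -0.11, 0, 100, -130, 30],
  ],
)

```text
t: 38.38
eef_pos: [0.4539, 0.0552, 0.1823]
tool_rot: [-0.001, 0.999, 0.054, 0.002]
contact_force: [0.3, -1.2, -0.5]
gripper_width: 0.35
grasp_force: 0.0
```

Emit:
jog_arm(
  motion=[
    [0, 0, 0, 0, 50, 0, 30],
    [0, 0, 0, 10, 100, 0, 30],
    [0, 0, 0, 20, 150, 0, 30],
    [0, 0, 0, 20, 150, 0, 30],
  ],
)

```text
t: 38.88
eef_pos: [0.4884, -0.0957, 0.18]
tool_rot: [0.001, 0.999, 0.05, -0.0]
contact_force: [0.5, 0.3, -0.6]
gripper_width: 0.353
grasp_force: 0.0
```

```bash
python3 - <<'E'
from h import *
p=bot.read_camera("top");s=bot.read_camera("side")
a=cv2.resize(p["pixels"][220:310,185:285],(500,450),interpolation=cv2.INTER_CUBIC)
b=cv2.resize(s["pixels"][195:255,205:245],(300,450),interpolation=cv2.INTER_CUBIC)
save("fin",np.hstack([a,b]))
E
```

```text
(no output)
```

View pics/fin.png

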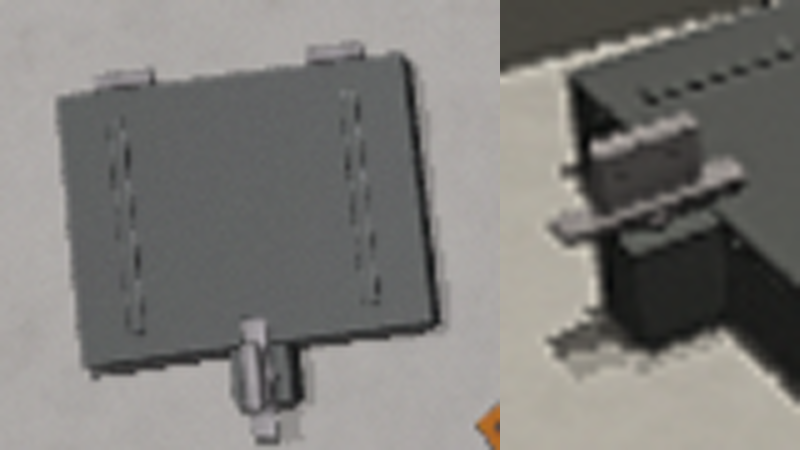

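The shut lid's edge and the bar, from (253,320) to (268,442), lie square to within about 0.02 rad, and the bar lies across the lid. I'll check the tray and mat once more, then hand in.

```bash
python3 - <<'E'
from h import *
p=bot.read_camera("top");save("end",cv2.resize(p["pixels"][170:345,170:500],(792,420),interpolation=cv2.INTER_CUBIC))
for t in["good","chipped","short","bent"]:print(t,[(px2w(p,d["xy"],.003).round(3).tolist(),round(d["score"],2)) for d in bot.tip_of(t,p)])
E
```

```text
good []
chipped [([0.611, -0.328, 0.003], 0.69), ([0.619, -0.374, 0.003], 0.42)]
short [([0.583, -0.38, 0.003], 0.43), ([0.431, 0.034, 0.003], 0.43)]
bent [([0.541, -0.363, 0.003], 0.43)]
```

View pics/end.png

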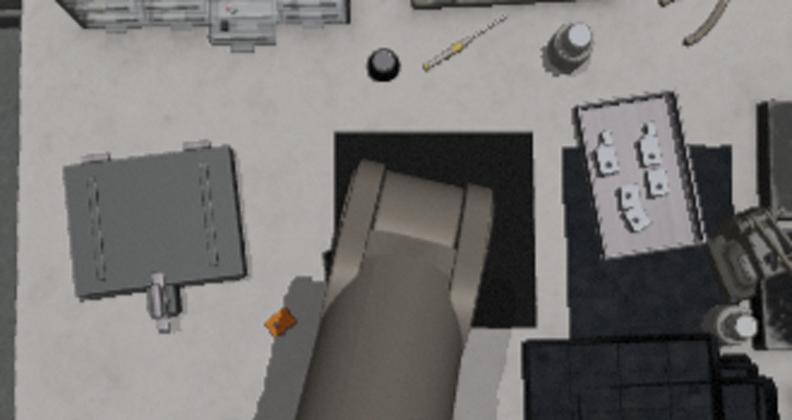

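The tray holds all four rejects, around (632,175). The case is shut and buttoned at (160,300). The loupe, screwdriver and bottle haven't moved.

```bash
python3 -c "
from station import bot
print(bot.hand_in())"
```

```text
the job is handed in; nothing more can be done
None
```

The job is handed in: three sound pieces are in the case, all four rejects (two chipped, one short, one bent) are in the scrap tray, and the lid was shut before the turnbutton was set across its edge, square to about 0.02 rad.

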